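# Bring the tea ball to the jar on its dished plate

### The arm

A 6-joint arm with a two-finger parallel gripper is mounted at the origin on the work surface. World frame = base frame: x ahead of the robot, y to its left, z up, the work surface at z = 0. Lengths are in mm, angles in rad, forces in N, time in s.
With the tool pointing down it reaches from about 300 to 775 mm from the base axis. Payload 14.6 kg.
Tool frame: the origin (TCP) lies on the front face of the gripper's body, between the roots of the fingers; the fingertips stand 97 mm ahead of it and the grasp point (between the pads) lies 78 mm ahead of it; z points along the fingers, y is the line along which they close (so a half turn about z gives the same grasp; the last joint's range is limited). The gripper opens to 94 mm and grips with 3 to 60 N. Pads are 16 mm wide; open, the fingers measure 119 mm over their backs; the gripper's body (75 mm by 177 mm) begins 78 mm behind the grasp point.
Start: joints at [-1.37, 0.3, 1.521, -0, 1.321, -0.067], TCP at [145.529, -530.388, 302.646] pointing down, gripper open.
Joint ranges: [-3.03, 3.03], [-0.79, 2.21], [0.23, 2.52], [-1.04, 4.18], [0, 3.07], [-2.55, 2.55]. Speed limits (rad/s): [2.22, 2.22, 2.57, 3.14, 3.14, 3.14].

### API

Orientations are given as [roll, pitch, yaw] about the fixed x, y, z axes, in that order (R = Rz(yaw) Ry(pitch) Rx(roll)).
In Python, from cell import * gives the robot as it stands.
- The arm moves only by the tool carry_out, never from a script. Its arguments are lists of equal length, an entry for each row: "slide": the shift along the world's x, y, z scaled (see below), a list of three; "dr": the turn, a rotation vector about the world's x, y, z scaled (see below), a list of three; "gripper": the opening in per cent of the stroke, from 0 (shut) to 100 (fully open). A call has 1 to 10 rows; each row is the pose to reach, as a shift and turn from the pose commanded when the call began, turning the shorter way round; what a row does not reach only later rows make up. The controller multiplies each number of a shift by 0.25 m and each number of a turn by 360 degrees. A row lasts 1/12 s, in which the tool goes at most 41.7 mm and 7.16 degrees, less where a joint would pass 70% of its speed; a pose out of reach is approached as far as the arm can. A call with a number of a shift or a turn outside -1 to 1 is refused whole. A call with a gripper value outside its range is refused whole. The fingers move at their own pace and stop on an object; "newtons" is the grip in N (left out, the last holds). Time passes only in rows, so rows that repeat a pose let the fingers close. It gives the time, the measured TCP pose, the force, the opening and the grip force at its end, in the units of the state.
- read_state(): the state, without advancing time (a new reading comes with each control period).
- camera(name): name is "side" or "top"; returns the picture (480x640x3 uint8, red, green, blue); there is no depth.
- camera_model(name): a dict with "vfov" (degrees; the focal length in pixels is half the picture's height over the tangent of half this angle, whatever the lens; pixels are square), "cx", "cy" (the principal point, pixels), "k1" (the pictures are not rectified: a ray, as slopes to the right and down, at radius r is drawn at 1 + k1 r^2 times it, then the intrinsics apply), "R" (3x3) and "t" (3): a world point X has camera coordinates R X + t. Camera axes: x right, y down, z forward; pixel columns grow to the right and rows downward; lengths in mm; the calibration is good to about 2 mm. A picture is of the moment at which its call begins. camera_model takes no time and is no camera call.
- sign_off(): hands the job in; it is judged then, once.
The state is a dict: "clock": time; "joints": joint angles; "qd": joint speeds; "effort": joint torques, N m; "eef_pos": TCP position; "eef_rot": TCP orientation; "wrist_force": force on the tool from outside, world axes, zero at the start; "moment": the same for the moment, N m; "finger_gap": finger opening in mm; "finger_force": force on a finger pad.
Only numpy, scipy, OpenCV 4.12 (cv2) and the standard library are available. Lean on these libraries where they do the work, as an engineer would, in place of code of your own. Each camera call takes 0.05 s, during which the arm holds its last target. There are 200 camera calls.

### The job

Take the dished plate by the wooden grip of its bail handle, slide it out of the open end of its travel keeper (lips on the keeper hold its rim down until it is out), lift it and turn it a quarter turn from how the keeper lies, so that its pouring lip points to the side where the glass jar stands and the tip of the lip is over the jar's mouth, a few centimetres above it. Keep the plate level and the loose tea ball in the middle all the way. Finish while still holding the plate there, still and clear of the jar, with the jar and everything else on the counter left where it was and the red leg-release button not pressed.

Things in the scene. Friction and masses are not known exactly. Their poses are not given: they have to be found in the camera images.
- dish: loose white enamel dished plate, blue rim, 140 mm across, 220 g, on a 72 mm foot. Origin: centre of underside; z up; x along its 34 mm wide blue pouring lip, the only gap in the rim. Rim top at z 20 mm; floor rises 7 degrees all round from the middle. A steel bail spans it in the x-z plane, feet at x = +-66 mm. Starts in the keeper, lip facing out of the open end
- dish_grip (a point): centre of the wooden grip bar on top of the bail, 108 mm straight above the plate's origin; axes as the plate's. The bar is 62 mm long (along x), 14 mm wide (along y), 20 mm tall
- dish_lip (a point): tip of the pouring lip, 90 mm along x from the plate's centre, 16.5 mm above its underside
- dish_middle (a point): middle of the plate's floor, 7 mm above its underside
- tea_ball_center (a point): centre of the loose steel tea ball, 44 mm across, about 35 g, resting in the middle of the plate (its top 51 mm above the plate's underside)
- keeper: wooden channel fixed to the counter, open at -x (robot side), walled at +x. Origin: on the counter, mid-channel, near the plate's start; z up. Inner width 148, rails 30 mm high from x = -55 mm back. Aluminium lips over the rim (underside z 24 mm, x -55 to +55 mm) leave 116 mm between: the plate can rise 4 mm until its centre passes x = -95 mm; it is wholly out at -130 mm
- jar: greenish glass open jar, 84 mm across, 85 mm high, mouth 68 mm across, loose, on the counter on one side (+y or -y of the keeper; the ramekin is on the other). Origin: centre of its underside
- ramekin: white ceramic ramekin, 80 mm across, 42 mm high, loose, not to be moved. Origin: centre of its underside
- colander: red plastic colander, 210 mm across, 90 mm high, loose, not to be moved. Origin: centre of its underside
- mug: blue mug, 80 mm across, 85 mm high, loose, not to be moved. Origin: centre of its underside
- spoon: steel spoon 175 mm long lying on the counter, not to be moved. Origin: middle of its underside
- fork: steel fork 180 mm long lying on the counter, not to be moved. Origin: middle of its underside
- leg_button (a joint): red push button that releases the counter's support leg, not to be pressed: 0 up, 0.006 m fully down
- leg_button_top (a point): centre of the top of the red button
There are look-alikes about, which are no part of the job. Of the things that look like the dish, take the one that is farthest to the robot's right at the start. Several things look just like the jar: the one meant starts farthest to the robot's right.

How it is judged:
By the outcome, as a careful person would: the job done as asked, in the order asked, and still so for the second after the job is handed in, while the arm keeps its last pose, push and grip.
It also fails if it takes over 64 s, if anything falls off the work surface, if the arm or the gripper's body presses on something with over 40 N, if the wrist force passes 120 N, or if a joint passes its speed limit or range.

## Working session

There is one attempt and no reset: what is moved stays moved. The work goes in short steps, Python scripts to look and compute and a tool call to move; the robot and the scene stay as the last step left them, time stands still between calls to the robot, and variables do not carry over. Pictures are saved under pics/ and viewed, at most 10 in all, crops included, and the job is handed in when it is done.

Besides the shell and the picture viewer there is one more tool, called after ">>>" by a JSON object that holds its "op" and its "data". carry_out: Moves the arm, as the interface text tells. Its arguments: {"type":"object","properties":{"slide":{"type":"array","items":{"type":"array","items":{"type":"number","minimum":-1,"maximum":1}}},"dr":{"type":"array","items":{"type":"array","items":{"type":"number","minimum":-1,"maximum":1}}},"gripper":{"type":"array","items":{"type":"number"}},"newtons":{"type":"number"}},"required":["slide","dr","gripper"]}

```bash
mkdir -p pics; ls; cat > h.py <<'E'
from cell import *
import numpy as np, cv2
def shot(n,f):
    im=camera(n); cv2.imwrite('pics/'+f,im[:,:,::-1]); return im
def ray(n,u,v):
    m=camera_model(n); f=240/np.tan(np.radians(m['vfov']/2)); R=np.array(m['R']);t=np.array(m['t'])
    K=np.array([[f,0,m['cx']],[0,f,m['cy']],[0,0,1]])
    p=cv2.undistortPoints(np.array([[[u,v]]],float),K,np.array([m['k1'],0,0,0,0.]))[0,0]
    return -R.T@t, R.T@np.array([p[0],p[1],1])
def onz(n,u,v,z):
    o,d=ray(n,u,v); return o+d*(z-o[2])/d[2]
def proj(n,X):
    m=camera_model(n); f=240/np.tan(np.radians(m['vfov']/2))
    c=np.array(m['R'])@np.array(X,float)+np.array(m['t']); p=c[:2]/c[2]; p=p*(1+m['k1']*(p@p)); return p*f+[m['cx'],m['cy']]
E
python3 - <<'E'
from h import *
for n in('top','side'):
    shot(n,n+'0.png'); m=camera_model(n); print(n,m['vfov'],m['k1'],(-np.array(m['R']).T@np.array(m['t'])).round(),np.array(m['R']).round(2).tolist())
print(read_state())
E
```

```text
pics
top 50.8561463271685 0.026228541545883794 [ 258.   51. 1264.] [[-0.09, -1.0, 0.0], [-0.97, 0.08, -0.22], [0.22, -0.02, -0.98]]
side 43.82074694040561 -0.18990372259200639 [  454. -1030.   942.] [[1.0, -0.08, -0.02], [-0.07, -0.61, -0.79], [0.05, 0.79, -0.61]]
{'clock': 0.1, 'joints': array([-1.36956143e+00,  3.00402617e-01,  1.52148506e+00, -1.94604512e-05,
        1.32069884e+00, -6.65873499e-02]), 'qd': array([ 6.37464985e-04, -2.19447692e-03, -2.71904929e-03,  8.70856277e-06,
       -1.41840811e-03,  1.19300785e-03]), 'effort': array([-3.99223090e-04, -5.32644761e+01, -3.53284800e+01,  7.09098321e-02,
        2.34447228e-02, -6.20206674e-05]), 'eef_pos': array([ 145.52321421, -530.26907629,  302.16446403]), 'eef_rot': array([-3.14059973e+00, -4.73219252e-05,  2.67827051e-01]), 'wrist_force': array([ 0.27970368, -0.39758897, -0.23146807]), 'moment': array([-0.03037529,  0.02290502, -0.02459315]), 'finger_force': 0.0, 'finger_gap': 93.99571554306742}
```

View pics/top0.png

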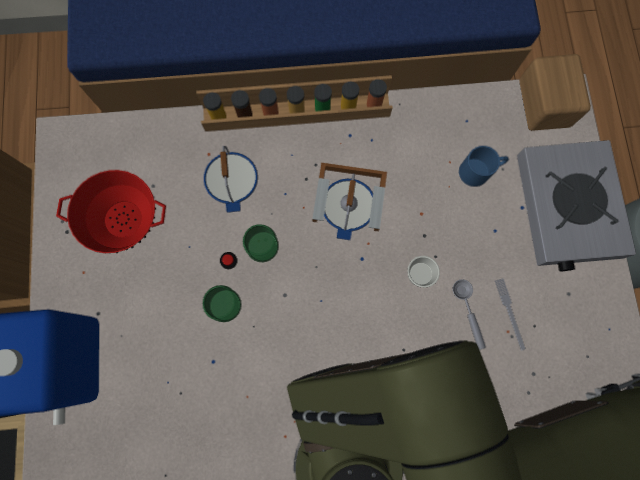

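View pics/side0.png

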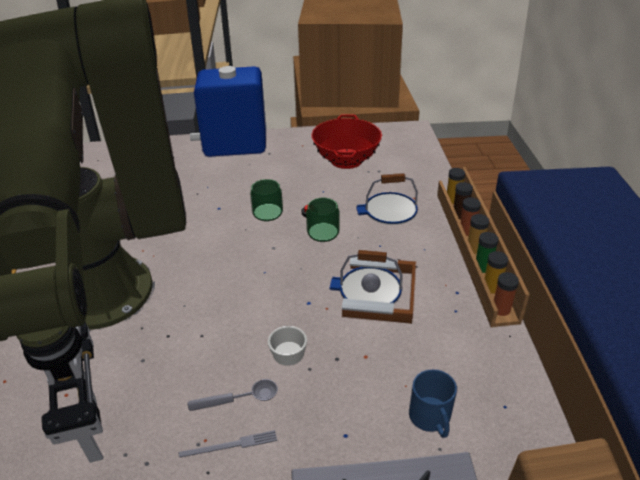

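The top view shows the dish in the keeper with its centre near (349,203), its lip at (344,238) and its grip at (351,190). Two green jars stand at (261,243) and (222,303); the right-most is at (261,243), with the red button beside it at (229,261). The side view shows the grip at (372,257) and the jar at (323,219).

```bash
python3 - <<'E'
from h import *
t=cv2.imread('pics/top0.png'); s=cv2.imread('pics/side0.png')
def tri(a,b):
    o1,d1=ray('top',*a);o2,d2=ray('side',*b)
    A=np.c_[d1,-d2]; k=np.linalg.lstsq(A,o2-o1,rcond=None)[0]; p,q=o1+k[0]*d1,o2+k[1]*d2
    return (p+q)/2,np.linalg.norm(p-q)
def blobs(im,lo,hi,box,mn=15):
    x0,y0,x1,y1=box; h=cv2.cvtColor(im[y0:y1,x0:x1],cv2.COLOR_BGR2HSV); m=cv2.inRange(h,lo,hi)
    n,l,st,c=cv2.connectedComponentsWithStats(m)
    out=[]
    for i in range(1,n):
        if st[i,4]>=mn:
            ys,xs=np.nonzero(l==i); pts=np.c_[xs+x0,ys+y0]; out.append((st[i,4],(c[i]+[x0,y0]).round(1),cv2.minAreaRect(pts.astype(np.float32)),pts))
    return out
G={}
for nm,im,box in(('top',t,(335,172,362,215)),('side',s,(350,245,395,268))):
    for b in blobs(im,(3,110,60),(16,255,255),box): print(nm,'grip',b[:3]); G.setdefault(nm,b)
print('grip',tri(G['top'][1],G['side'][1]))
for nm,im,box in(('top',t,(310,170,390,245)),('side',s,(325,255,410,310))):
    bs=blobs(im,(100,120,50),(125,255,255),box,5); P=np.vstack([b[3] for b in bs])
    W=np.array([onz(nm,*p,19)[:2] for p in P]);
    for b in bs: print(nm,'blue',b[0],b[1],onz(nm,*b[1],18).round(0))
    c=np.median(W,0)
    np.save(f'pics/{nm}_rim.npy',W)
    # rim points radius fit
    from scipy.optimize import least_squares
    f=least_squares(lambda c:np.hypot(*(W-c).T)-69,W.mean(0),loss='soft_l1',f_scale=2).x
    far=W[np.hypot(*(W-f).T)>76]; d=far.mean(0)-f
    print(nm,'centre',f.round(1),'lip yaw deg',np.degrees(np.arctan2(d[1],d[0])).round(1),len(far),np.hypot(*(far-f).T).max())
# jars: green
for nm,im,box in(('top',t,(195,215,290,330)),('side',s,(240,170,350,245))):
    for b in blobs(im,(50,60,20),(90,255,255),box,100): 
        print(nm,'jar',b[0],b[1],[b[3].min(0).tolist(),b[3].max(0).tolist()],b[2])
        h=cv2.convexHull(b[3].astype(np.int32))
        if nm=='top':
            W=np.array([onz(nm,*p[0],85)[:2] for p in h]);print(' hull@85',cv2.minEnclosingCircle(W.astype(np.float32)))
for b in blobs(t,(0,150,60),(6,255,255),(210,245,245,275)): print('btn',b[:2],onz('top',*b[1],20))
E
python3 - <<'E'
import cv2
t=cv2.imread('pics/top0.png')[155:325,195:405]; s=cv2.imread('pics/side0.png')[165:325,245:425]
a=cv2.resize(t,(0,0),fx=3.3,fy=3.3,interpolation=cv2.INTER_CUBIC);cv2.imwrite('pics/c1.png',a)
E
```

```text
top grip (np.int32(122), array([350.5, 192.5]), ((350.423095703125, 192.1154022216797), (5.085424423217773, 24.43484115600586), 7.125016689300537))
side grip (np.int32(193), array([372.6, 255.2]), ((371.8629150390625, 255.4393310546875), (26.641355514526367, 8.769841194152832), 5.440331935882568))
grip (array([630.26173943, -63.11439547, 108.80260813]), np.float64(0.19696362672687878))
top blue 39 [338.5 181.9] [691. -44.  18.]
top blue 39 [364.6 186.1] [ 674. -110.   18.]
top blue 201 [344.  230.1] [561. -45.  18.]
top centre [625.6 -62.1] lip yaw deg 165.6 67 89.04864595130003
side blue 34 [352.3 271.1] [594.  -9.  18.]
side blue 30 [391.6 274. ] [683. -29.  18.]
side blue 126 [336.2 284.8] [552. -51.  18.]
side blue 19 [397.3 296.3] [ 683. -102.   18.]
side centre [622.7 -65.4] lip yaw deg 165.6 51 85.96931533314002
top jar 1001 [260.1 242.7] [[243, 225], [277, 261]] ((260.10003662109375, 242.70004272460938), (37.11872863769531, 32.64659118652344), 63.43495178222656)
 hull@85 ((531.6825561523438, 163.34605407714844), 45.78474426269531)
top jar 1064 [221.2 303.4] [[203, 286], [240, 321]] ((221.5, 303.5), (35.0, 37.0), 90.0)
 hull@85 ((396.6275329589844, 260.486572265625), 44.83023452758789)
side jar 1064 [266.2 199.7] [[251, 180], [281, 220]] ((266.19305419921875, 199.93069458007812), (40.299007415771484, 29.453102111816406), 84.2894058227539)
side jar 1191 [322.6 219.2] [[306, 198], [338, 240]] ((322.0, 219.0), (42.0, 32.0), 90.0)
btn (np.int32(97), array([227.1, 259.2])) [511.58239675 253.86925711  20.        ]
```

View pics/c1.png

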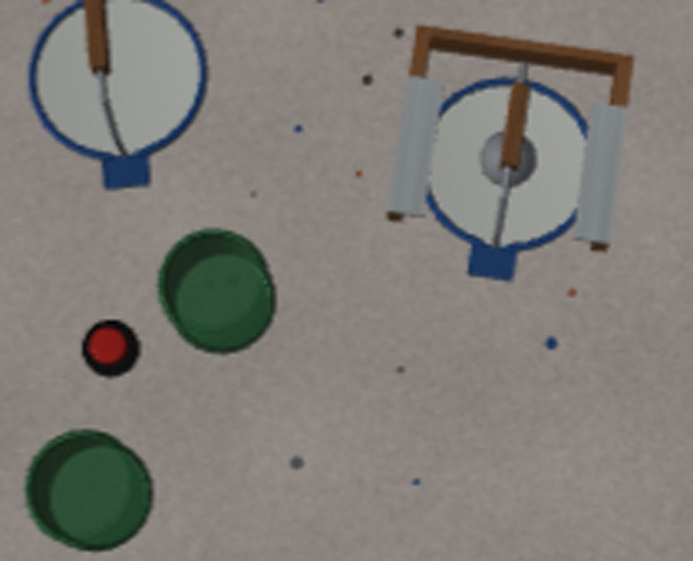

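The crop confirms the keeper is tilted about 7° in the image, with the dish under its lips and the jar near crop (217,291). Next I'll get the keeper yaw from the bars and fit the jar mouth.

```bash
python3 - <<'E'
from h import *
from scipy.optimize import least_squares
t=cv2.imread('pics/top0.png'); s=cv2.imread('pics/side0.png')
o=lambda x,y:(195+x/3.3,155+y/3.3)
def yaw(a,b,z):
    d=onz('top',*a,z)-onz('top',*b,z); return np.degrees(np.arctan2(d[1],d[0])).round(1)
print('L lip outer',yaw(o(389,214),o(413,77),26),'L inner',yaw(o(426,217),o(442,82),26))
print('R inner',yaw(o(576,239),o(592,105),26),'R outer',yaw(o(606,243),o(626,106),26))
print('back wall',yaw(o(418,27),o(632,57),30),'(+-90)')
c=(o(407,146),o(601,173)); print('keeper mid',(onz('top',*c[0],26)+onz('top',*c[1],26))/2)
h=cv2.cvtColor(t[172:215,335:362],cv2.COLOR_BGR2HSV); m=cv2.inRange(h,(3,110,60),(16,255,255)); P=np.argwhere(m)[:,::-1]+[335,172]
W=np.array([onz('top',*p,116)[:2] for p in P]); r=cv2.fitLine(W.astype(np.float32),cv2.DIST_L2,0,.01,.01).ravel(); print('bar',np.degrees(np.arctan2(-r[1],-r[0])),r[2:])
for nm,im,b in(('top',t,(238,218,285,268)),('side',s,(303,190,345,245))):
    hs=cv2.cvtColor(im[b[1]:b[3],b[0]:b[2]],cv2.COLOR_BGR2HSV); mk=cv2.inRange(hs,(50,60,20),(90,255,255))
    cs=max(cv2.findContours(mk,cv2.RETR_EXTERNAL,cv2.CHAIN_APPROX_NONE)[0],key=cv2.contourArea)[:,0]+[b[0],b[1]]
    W=np.array([onz(nm,*p,85)[:2] for p in cs]); cam=ray(nm,320,240)[0][:2]
    c=np.array([530,163.]); 
    for _ in range(5):
        d=(c-cam)/np.linalg.norm(c-cam); F=W[(W-c)@d>8]
        c=least_squares(lambda c:np.hypot(*(F-c).T)-42,c,loss='soft_l1').x
    print(nm,'jar',c.round(1),len(F),np.abs(np.hypot(*(F-c).T)-42).mean())
E
```

```text
L lip outer 165.5 L inner 168.3
R inner 167.1 R outer 165.5
back wall 76.5 (+-90)
keeper mid [628.79589949 -61.12724615  26.        ]
bar 167.28658 [628.5932  -62.29484]
top jar [533.7 163.2] 43 1.048427652810433
side jar [538.8 152.9] 33 2.3060971333752267
```

>>> {"op": "carry_out", "data": {"slide": [[0.1,0.1,0],[0.2,0.2,0],[0.3,0.3,0],[0.4,0.4,0],[0.5,0.5,0],[0.6,0.6,0],[0.7,0.7,0],[0.75,0.75,0],[0.8,0.8,0],[0.9,0.9,0]], "dr": [[0,0,0.014],[0,0,0.028],[0,0,0.042],[0,0,0.056],[0,0,0.07],[0,0,0.084],[0,0,0.098],[0,0,0.112],[0,0,0.126],[0,0,0.14]], "gripper": [60,60,60,60,60,60,60,60,60,60]}}

```text
clock: 0.93
eef_pos: [370.4, -305.3, 302.5]
eef_rot: [-3.141, 0.0, 1.151]
wrist_force: [0.1, -0.4, 0.1]
finger_gap: 56.5
finger_force: 0.0
```

>>> {"op": "carry_out", "data": {"slide": [[0.07,0.065,0],[0.14,0.13,0],[0.21,0.195,0],[0.28,0.26,0],[0.35,0.325,0],[0.42,0.39,0],[0.49,0.455,0],[0.56,0.52,0],[0.63,0.585,0],[0.7,0.65,0]], "dr": [[0,0,0.018],[0,0,0.036],[0,0,0.054],[0,0,0.072],[0,0,0.09],[0,0,0.108],[0,0,0.126],[0,0,0.144],[0,0,0.162],[0,0,0.18]], "gripper": [60,60,60,60,60,60,60,60,60,60]}}

```text
clock: 1.77
eef_pos: [546.2, -141.9, 302.3]
eef_rot: [-3.141, -0.001, 2.284]
wrist_force: [-0.2, 0.1, -0.6]
finger_gap: 56.7
finger_force: 0.0
```

>>> {"op": "carry_out", "data": {"slide": [[0.07,0.06,0],[0.14,0.12,0],[0.21,0.18,0],[0.28,0.24,-0.05],[0.336,0.32,-0.1],[0.336,0.32,-0.2],[0.336,0.32,-0.25],[0.336,0.32,-0.25],[0.336,0.32,-0.25],[0.336,0.32,-0.25]], "dr": [[0,0,0.018],[0,0,0.036],[0,0,0.054],[0,0,0.072],[0,0,0.09],[0,0,0.1],[0,0,0.1],[0,0,0.1],[0,0,0.1],[0,0,0.1]], "gripper": [60,60,60,60,60,60,60,50,50,50]}}

```text
clock: 2.6
eef_pos: [629.6, -63.5, 241.6]
eef_rot: [3.142, 0.002, 2.904]
wrist_force: [0.3, -0.4, 0.1]
finger_gap: 47.4
finger_force: 0.0
```

```bash
python3 - <<'E'
from h import *
s=read_state();print(s['eef_pos'],s['eef_rot'],s['finger_gap'],s['joints'])
a=shot('top','t1.png');b=shot('side','s1.png')
g=b[180:330,290:440]; cv2.imwrite('pics/c2.png',np.hstack([cv2.resize(g,(400,400),interpolation=2),cv2.resize(a[140:260,280:400],(400,400),interpolation=2)])[:,:,::-1])
E
```

```text
[629.62570521 -63.5199975  241.55516997] [3.14150784e+00 1.56581329e-03 2.90421171e+00] 47.405790731760796 [-1.58402925e-01  5.34371950e-01  1.33631172e+00 -4.08284341e-05
  1.26934136e+00 -1.49180628e+00]
```

View pics/c2.png

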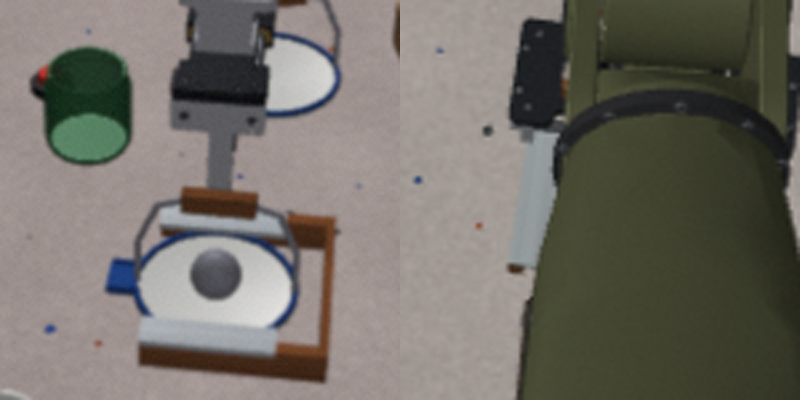

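The side crop shows the finger at (222,160), lined up over the middle of the wooden grip at (220,203), with the ball in the middle of the plate. I'll go down and close.

>>> {"op": "carry_out", "data": {"slide": [[0,0,-0.05],[0,0,-0.1],[0,0,-0.14],[0,0,-0.17],[0,0,-0.19],[0,0,-0.205],[0,0,-0.215],[0,0,-0.22],[0,0,-0.22],[0,0,-0.22]], "dr": [[0,0,0],[0,0,0],[0,0,0],[0,0,0],[0,0,0],[0,0,0],[0,0,0],[0,0,0],[0,0,0],[0,0,0]], "gripper": [50,50,50,50,50,50,50,50,40,35], "newtons": 25}}

```text
clock: 3.53
eef_pos: [629.6, -62.9, 185.4]
eef_rot: [3.142, 0.0, 2.907]
wrist_force: [0.2, -0.3, -0.3]
finger_gap: 37.0
finger_force: 0.0
```

>>> {"op": "carry_out", "data": {"slide": [[0,0,0],[0,0,0],[0,0,0],[0,0,0],[0,0,0],[0,0,0],[0,0,0],[0,0,0],[0,0,0],[0,0,0]], "dr": [[0,0,0],[0,0,0],[0,0,0],[0,0,0],[0,0,0],[0,0,0],[0,0,0],[0,0,0],[0,0,0],[0,0,0]], "gripper": [32,29,26,23,21,19,17,15,13,11]}}

```text
clock: 4.37
eef_pos: [629.5, -62.9, 185.1]
eef_rot: [3.142, -0.0, 2.907]
wrist_force: [0.4, 1.0, 0.3]
finger_gap: 13.8
finger_force: 25.0
```

>>> {"op": "carry_out", "data": {"slide": [[0,0,0],[0,0,0],[0,0,0],[0,0,0],[0,0,0],[0,0,0],[0,0,0],[0,0,0],[0,0,0],[0,0,0]], "dr": [[0,0,0],[0,0,0],[0,0,0],[0,0,0],[0,0,0],[0,0,0],[0,0,0],[0,0,0],[0,0,0],[0,0,0]], "gripper": [10,8,5,0,0,0,0,0,0,0]}}

```text
clock: 5.2
eef_pos: [629.5, -62.9, 185.2]
eef_rot: [3.142, 0.0, 2.907]
wrist_force: [-1.8, 1.1, 0.7]
finger_gap: 13.9
finger_force: 25.0
```

```bash
python3 - <<'E'
from h import *
s=read_state();print(s['eef_pos'],s['eef_rot'],s['finger_gap'],s['finger_force'],s['wrist_force'],s['moment'])
b=shot('side','s2.png');a=shot('top','t2.png')
cv2.imwrite('pics/c3.png',cv2.resize(b[190:330,290:440],(640,600),interpolation=2)[:,:,::-1])
E
```

```text
[629.53396335 -62.86058022 185.15520817] [3.14158638e+00 1.62016390e-05 2.90674150e+00] 13.923608589462138 24.979238212108612 [-1.77649748  1.09312128  0.71029647] [ 0.26252764 -0.04540739 -0.06001909]
```

View pics/c3.png

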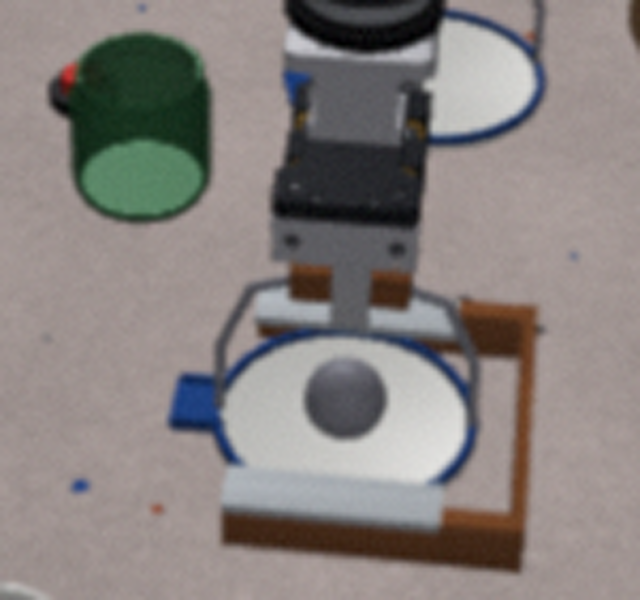

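Gripped with a gap of 13.9 mm. The crop shows the finger mid-bar at (350,295) and the ball central at (345,397). Raise 1.5 mm and slide out along 166.5°.

>>> {"op": "carry_out", "data": {"slide": [[0,0,0.003],[0,0,0.006],[-0.004,0.001,0.006],[-0.012,0.003,0.006],[-0.023,0.006,0.006],[-0.039,0.009,0.006],[-0.058,0.014,0.006],[-0.078,0.019,0.006],[-0.097,0.023,0.006],[-0.117,0.028,0.006]], "dr": [[0,0,0],[0,0,0],[0,0,0],[0,0,0],[0,0,0],[0,0,0],[0,0,0],[0,0,0],[0,0,0],[0,0,0]], "gripper": [0,0,0,0,0,0,0,0,0,0], "newtons": 40}}

```text
clock: 6.13
eef_pos: [599.7, -55.8, 186.7]
eef_rot: [-3.142, 0.0, 2.907]
wrist_force: [-0.3, 0.0, -2.3]
finger_gap: 13.5
finger_force: 40.0
```

>>> {"op": "carry_out", "data": {"slide": [[-0.02,0.005,0],[-0.041,0.01,0],[-0.064,0.015,0],[-0.089,0.021,0],[-0.116,0.028,0],[-0.143,0.034,0],[-0.17,0.041,0],[-0.197,0.047,0],[-0.224,0.054,0],[-0.251,0.06,0]], "dr": [[0,0,0],[0,0,0],[0,0,0],[0,0,0],[0,0,0],[0,0,0],[0,0,0],[0,0,0],[0,0,0],[0,0,0]], "gripper": [0,0,0,0,0,0,0,0,0,0]}}

```text
clock: 6.97
eef_pos: [536.8, -40.7, 186.7]
eef_rot: [3.142, 0.0, 2.907]
wrist_force: [0.5, -0.4, -3.2]
finger_gap: 13.9
finger_force: 40.0
```

>>> {"op": "carry_out", "data": {"slide": [[-0.027,0.0065,0],[-0.053,0.0127,0],[-0.077,0.0185,0],[-0.1,0.024,0],[-0.121,0.029,0],[-0.14,0.0336,0],[-0.157,0.0377,0],[-0.172,0.041,0],[-0.184,0.044,0],[-0.19,0.0456,0]], "dr": [[0,0,0],[0,0,0],[0,0,0],[0,0,0],[0,0,0],[0,0,0],[0,0,0],[0,0,0],[0,0,0],[0,0,0]], "gripper": [0,0,0,0,0,0,0,0,0,0]}}

```text
clock: 7.8
eef_pos: [489.7, -29.4, 186.7]
eef_rot: [-3.142, -0.0, 2.907]
wrist_force: [0.3, 0.0, -1.6]
finger_gap: 13.3
finger_force: 40.0
```

```bash
python3 - <<'E'
from h import *
s=read_state();print(s['eef_pos'],s['eef_rot'],s['finger_gap'],s['finger_force'],s['wrist_force'],s['moment'])
b=shot('side','s3.png');a=shot('top','t3.png')
cv2.imwrite('pics/c4.png',np.hstack([cv2.resize(b[190:350,230:440],(500,381),interpolation=2),cv2.resize(a[160:320,200:320],(286,381),interpolation=2)])[:,:,::-1])
E
```

```text
[489.69617146 -29.41247515 186.6656215 ] [-3.14155651e+00 -3.79280600e-05  2.90679596e+00] 13.302078187819658 39.98005449771881 [ 0.34037638  0.03806731 -1.59039797] [-0.0267012  -0.17678636  0.00476774]
```

View pics/c4.png

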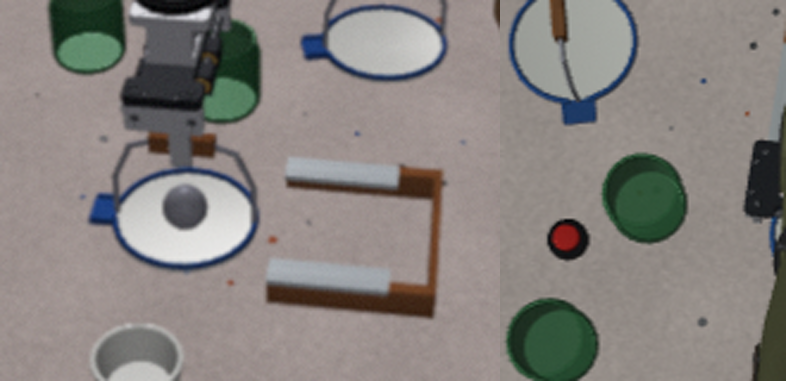

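The dish is clear of the keeper's lips and level, with the ball in the middle at crop (184,207). Lift 100 mm smoothly.

>>> {"op": "carry_out", "data": {"slide": [[0,0,0.004],[0,0,0.012],[0,0,0.024],[0,0,0.04],[0,0,0.06],[0,0,0.084],[0,0,0.112],[0,0,0.144],[0,0,0.176],[0,0,0.208]], "dr": [[0,0,0],[0,0,0],[0,0,0],[0,0,0],[0,0,0],[0,0,0],[0,0,0],[0,0,0],[0,0,0],[0,0,0]], "gripper": [0,0,0,0,0,0,0,0,0,0]}}

```text
clock: 8.73
eef_pos: [490.1, -29.5, 239.7]
eef_rot: [3.142, 0.0, 2.907]
wrist_force: [0.4, 0.4, -2.7]
finger_gap: 13.8
finger_force: 40.0
```

>>> {"op": "carry_out", "data": {"slide": [[0,0,0.032],[0,0,0.064],[0,0,0.092],[0,0,0.116],[0,0,0.136],[0,0,0.154],[0,0,0.17],[0,0,0.182],[0,0,0.19],[0,0,0.194]], "dr": [[0,0,0],[0,0,0],[0,0,0],[0,0,0],[0,0,0],[0,0,0],[0,0,0],[0,0,0],[0,0,0],[0,0,0]], "gripper": [0,0,0,0,0,0,0,0,0,0]}}

```text
clock: 9.57
eef_pos: [490.1, -29.5, 287.3]
eef_rot: [3.142, 0.0, 2.907]
wrist_force: [-0.3, 0.5, -3.3]
finger_gap: 13.9
finger_force: 40.0
```

>>> {"op": "carry_out", "data": {"slide": [[0,0,0],[0,0,0],[0,0,0],[0,0,0],[0,0,0],[0,0,0],[0,0,0],[0,0,0],[0,0,0],[0,0,0]], "dr": [[0,0,-0.001],[0,0,-0.004],[0,0,-0.008],[0,0,-0.014],[0,0,-0.021],[0,0,-0.029],[0,0,-0.037],[0,0,-0.045],[0,0,-0.053],[0,0,-0.061]], "gripper": [0,0,0,0,0,0,0,0,0,0]}}

```text
clock: 10.4
eef_pos: [490.0, -29.5, 286.9]
eef_rot: [-3.141, -0.0, 2.52]
wrist_force: [-0.6, 0.1, -2.3]
finger_gap: 13.7
finger_force: 40.0
```

>>> {"op": "carry_out", "data": {"slide": [[0,0,0],[0,0,0],[0,0,0],[0,0,0],[0,0,0],[0,0,0],[0,0,0],[0,0,0],[0,0,0],[0,0,0]], "dr": [[0,0,-0.008],[0,0,-0.016],[0,0,-0.024],[0,0,-0.032],[0,0,-0.04],[0,0,-0.048],[0,0,-0.056],[0,0,-0.064],[0,0,-0.072],[0,0,-0.08]], "gripper": [0,0,0,0,0,0,0,0,0,0]}}

```text
clock: 11.23
eef_pos: [490.0, -29.5, 286.9]
eef_rot: [-3.141, -0.0, 2.017]
wrist_force: [-0.4, 0.4, -2.7]
finger_gap: 13.8
finger_force: 40.0
```

>>> {"op": "carry_out", "data": {"slide": [[0,0,0],[0,0,0],[0,0,0],[0,0,0],[0,0,0],[0,0,0],[0,0,0],[0,0,0],[0,0,0],[0,0,0]], "dr": [[0,0,-0.008],[0,0,-0.016],[0,0,-0.024],[0,0,-0.032],[0,0,-0.04],[0,0,-0.048],[0,0,-0.055],[0,0,-0.061],[0,0,-0.066],[0,0,-0.07]], "gripper": [0,0,0,0,0,0,0,0,0,0]}}

```text
clock: 12.07
eef_pos: [490.0, -29.5, 286.9]
eef_rot: [-3.141, -0.0, 1.578]
wrist_force: [-0.1, 0.1, -2.7]
finger_gap: 13.6
finger_force: 40.0
```

>>> {"op": "carry_out", "data": {"slide": [[0,0,0],[0,0,0],[0,0,0],[0,0,0],[0,0,0],[0,0,0],[0,0,0],[0,0,0],[0,0,0],[0,0,0]], "dr": [[0,0,-0.004],[0,0,-0.008],[0,0,-0.012],[0,0,-0.016],[0,0,-0.02],[0,0,-0.024],[0,0,-0.028],[0,0,-0.032],[0,0,-0.036],[0,0,-0.039]], "gripper": [0,0,0,0,0,0,0,0,0,0]}}

```text
clock: 12.9
eef_pos: [490.0, -29.5, 286.9]
eef_rot: [-3.141, 0.0, 1.334]
wrist_force: [-0.3, 0.6, -3.0]
finger_gap: 13.6
finger_force: 40.0
```

```bash
python3 - <<'E'
from h import *
s=read_state();print(s['eef_pos'],s['eef_rot'],s['finger_gap'],s['finger_force'],s['wrist_force'],s['moment'])
b=shot('side','s4.png');a=shot('top','t4.png')
cv2.imwrite('pics/c5.png',np.hstack([cv2.resize(b[150:310,210:400],(475,400),interpolation=2),cv2.resize(a[200:340,210:320],(314,400),interpolation=2)])[:,:,::-1])
E
```

```text
[489.9664584  -29.46686035 286.88810293] [-3.14110372e+00  4.82578235e-05  1.33363844e+00] 13.59606595909086 39.97991144657135 [-0.29706241  0.57103958 -2.95052125] [-0.09513672 -0.09194436 -0.05008987]
```

View pics/c5.png

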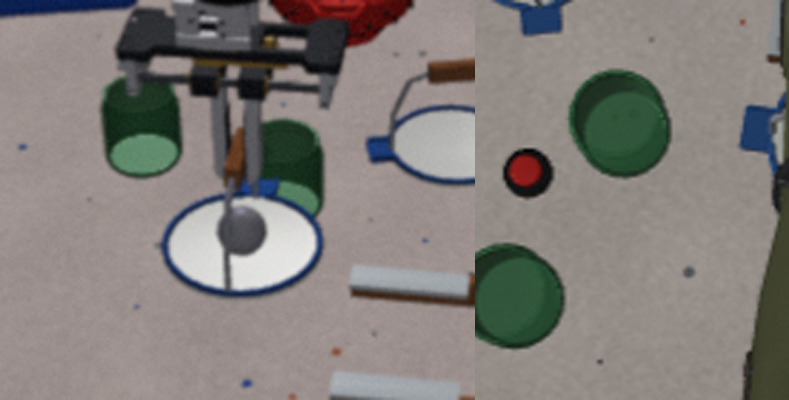

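The lip points to the jar's side, with its tip edge at about top-view pixel (303,244.5), and the ball is still in the middle. I'll check the measured lip against the prediction and the jar position again.

```bash
python3 - <<'E'
from h import *
z=118
for p in((303.5,237),(302,252),(303,244.5)): print(p,onz('top',*p,z).round(1))
print('pred',[490+90*np.cos(1.334),-29.5+90*np.sin(1.334)])
# jar mouth: reproject outer rim and mouth onto picture
a=cv2.imread('pics/t4.png');b=cv2.imread('pics/s1.png')
th=np.linspace(0,6.28,80)
for c,col in(((533.7,163.2),(0,255,255)),):
  for r in(42,34):
    for n,im in(('top',a),('side',b)):
      P=np.array([proj(n,[c[0]+r*np.cos(t),c[1]+r*np.sin(t),85]) for t in th])
      if n=='top': A=(P-[235,215])*6
      else: A=(P-[295,185])*6
      if r==42:
        if n=='top': va=cv2.resize(a[215:275,235:295],(360,360),interpolation=2)
        else: vb=cv2.resize(b[185:245,295:355],(360,360),interpolation=2)
      cv2.polylines(va if n=='top' else vb,[A.astype(np.int32)],True,col,1)
cv2.imwrite('pics/c6.png',np.hstack([va,vb]))
E
```

```text
(303.5, 237) [528.7  58.1 118. ]
(302, 252) [493.5  64.4 118. ]
(303, 244.5) [511.   60.7 118. ]
pred [np.float64(511.11306062275565), np.float64(57.988505937293525)]
```

View pics/c6.png

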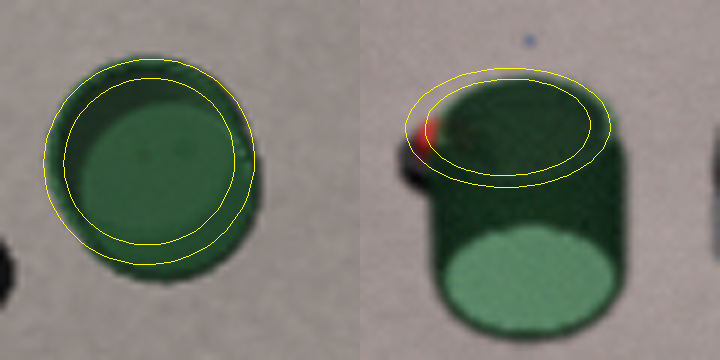

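The ring drawn at r = 42 and z = 85 doesn't match the side view. The jar seems to narrow at a shoulder, so the outline comes from a lower height. I'll check against the body's sides and the floor.

```bash
python3 - <<'E'
from h import *
print('floor side',[onz('side',323.3,231.7,z).round(1) for z in(3,6)])
for z in (20,50):
  print('body x from side silhouettes',[onz('side',295+(428-360+198*k)/6,185+v/6,z)[:2].round(1) for k in(0,1) for v in(190,)])
print('top floor',onz('top',261.3,243.7,4))
b=cv2.imread('pics/s1.png');a=cv2.imread('pics/t4.png')
th=np.linspace(0,6.28,80);c=(540,164)
va=cv2.resize(a[215:275,235:295],(390,390),interpolation=2);vb=cv2.resize(b[185:245,295:355],(390,390),interpolation=2)
for r,z,col in((34,85,(0,255,255)),(42,60,(255,255,0)),(42,0,(255,0,255))):
  for n,v,o in(('top',va,[235,215]),('side',vb,[295,185])):
    P=(np.array([proj(n,[c[0]+r*np.cos(t),c[1]+r*np.sin(t),z]) for t in th])-o)*6.5
    cv2.polylines(v,[P.astype(np.int32)],True,col,1)
cv2.imwrite('pics/c7.png',np.hstack([va,vb]))
E
```

```text
floor side [array([541.4, 164.6,   3. ]), array([541.2, 160.8,   6. ])]
body x from side silhouettes [array([501.6, 210.6]), array([586.5, 201.3])]
body x from side silhouettes [array([500. , 170.2]), array([582.2, 161.2])]
top floor [547.49227142 167.60874736   4.        ]
```

View pics/c7.png

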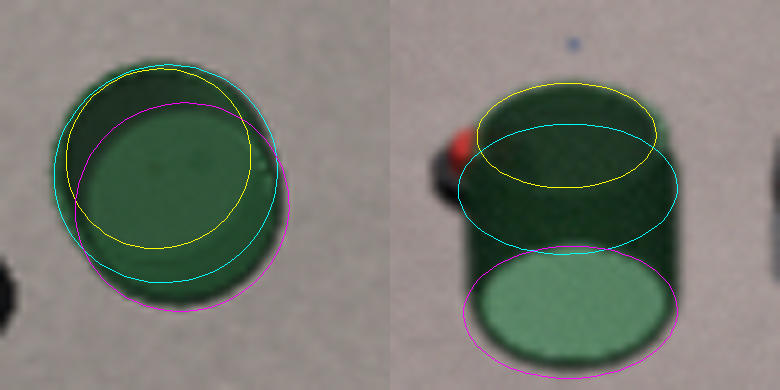

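With a 34 mm mouth radius and 42 mm body radius centred at (541,163), the jar fits both views. The lip tip is at (511,59), so I shift by +30, +103.

>>> {"op": "carry_out", "data": {"slide": [[0.001,0.004,0],[0.003,0.012,0],[0.007,0.023,0],[0.011,0.039,0],[0.017,0.058,0],[0.024,0.081,0],[0.031,0.108,0],[0.039,0.135,0],[0.047,0.162,0],[0.055,0.189,0]], "dr": [[0,0,0],[0,0,0],[0,0,0],[0,0,0],[0,0,0],[0,0,0],[0,0,0],[0,0,0],[0,0,0],[0,0,0]], "gripper": [0,0,0,0,0,0,0,0,0,0]}}

```text
clock: 13.83
eef_pos: [504.0, 18.6, 287.1]
eef_rot: [-3.142, -0.0, 1.336]
wrist_force: [-0.9, -0.5, -3.3]
finger_gap: 13.7
finger_force: 40.0
```

>>> {"op": "carry_out", "data": {"slide": [[0.008,0.027,0],[0.016,0.054,0],[0.024,0.081,0],[0.031,0.108,0],[0.038,0.133,0],[0.045,0.156,0],[0.051,0.177,0],[0.057,0.196,0],[0.062,0.211,0],[0.065,0.22,0]], "dr": [[0,0,0],[0,0,0],[0,0,0],[0,0,0],[0,0,0],[0,0,0],[0,0,0],[0,0,0],[0,0,0],[0,0,0]], "gripper": [0,0,0,0,0,0,0,0,0,0]}}

```text
clock: 14.67
eef_pos: [520.2, 73.2, 287.1]
eef_rot: [-3.142, 0.0, 1.336]
wrist_force: [-0.3, -0.0, -2.7]
finger_gap: 13.6
finger_force: 40.0
```

>>> {"op": "carry_out", "data": {"slide": [[0,0.001,0],[0,0.001,0],[0,0.001,0],[0,0.001,0],[0,0.001,0],[0,0.001,0],[0,0.001,0],[0,0.001,0],[0,0.001,0],[0,0.001,0]], "dr": [[0,0,0],[0,0,0],[0,0,0],[0,0,0],[0,0,0],[0,0,0],[0,0,0],[0,0,0],[0,0,0],[0,0,0]], "gripper": [0,0,0,0,0,0,0,0,0,0]}}

```text
clock: 15.5
eef_pos: [520.0, 73.0, 287.1]
eef_rot: [-3.142, -0.0, 1.336]
wrist_force: [0.1, -0.6, -2.4]
finger_gap: 13.7
finger_force: 40.0
```

```bash
python3 - <<'E'
from h import *
s=read_state();print(s['eef_pos'],s['eef_rot'],s['finger_gap'],s['finger_force'],s['wrist_force'],abs(s['qd']).max())
b=shot('side','s5.png');a=shot('top','t5.png')
cv2.imwrite('pics/c8.png',np.hstack([cv2.resize(b[130:290,240:400],(400,400),interpolation=2),cv2.resize(a[170:330,200:360],(400,400),interpolation=2)])[:,:,::-1])
E
```

```text
[520.03457426  73.01387225 287.1358883 ] [-3.14158701e+00 -1.53382041e-05  1.33596016e+00] 13.742111637184845 39.98007595539093 [ 0.12160705 -0.59073401 -2.4331398 ] 0.002050731925707589
```

View pics/c8.png

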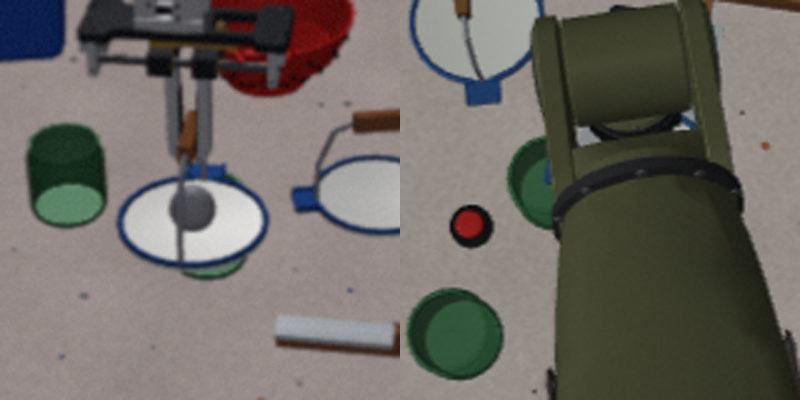

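The lip is over the jar's mouth (top crop (550,172)), the dish is level, the ball is in the middle at (193,208), and the arm is still. Handing in.

```bash
python3 -c "
from cell import *
print(sign_off())"
```

```text
the job is handed in; nothing more can be done
None
```

I handed the job in at about 15.6 s, with the dish held level and still, its lip tip about 33 mm above the jar's mouth, and the tea ball in the middle; the hand-in gave no verdict.

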